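Prop the incubator lid open on its folding stay

TASK

Open the small white bench incubator for loading: raise its lid all the way, then push the knee of its folding stay over dead centre until it locks, so that the lid stays up by itself when you let go. The lid sinks slowly shut whenever it is neither held nor locked. Leave the two small vials and the dropper bottle beside the incubator standing.

Things in the scene. Friction and masses are not known exactly. Their poses are not given: they have to be found in the camera images.
- incubator: White bench incubator: open-topped chest, 190 mm deep (x), 240 mm wide (y), 90 mm high, 8 mm walls, fixed to the bench; origin at the centre of its underside, +x to its rear (away from the operator), +y to its left, z up. The lid (244 mm wide, 18 mm thick) is hinged along its rear edge. Three small vials inside are fixed.
- lid_hinge (a point): Middle of the lid's hinge line, which runs along y, at the rear of the chest, 96 mm above the bench. Axes are those of the lid: parallel to the incubator's when shut.
- lid_handle (a point): Middle of the lid's handle: a round steel bar, 10 mm in diameter, 110 mm long, parallel to the hinge, 42 mm in front of the lid's front edge on a post at each end. Shut, it is 100 mm above the bench; from the hinge line it lies at x = -230 mm, z = +4 mm in the lid's axes. The bar can turn in a pinch while the lid swings.
- lid (a joint): Opening angle of the lid, rad: 0 shut, 1.20 fully raised (firm stop: the stay is straight). The lid (0.42 to 0.78 kg) has dampers in its hinge (6 N m s/rad): raising it at 0.3 rad/s takes about 10 N at the handle. Let go unlocked near the top it sinks at about 0.02 to 0.06 rad/s, faster lower down, until shut.
- stay_pivot (a point): Lower pivot of the folding stay, on the chest's left wall, 98 mm left of the middle, 72 mm above the bench. The stay is two flat steel links, each 59 mm between pivots: the lower one turns on this pivot, the upper one hangs from the lid. Fully raised, the line of the straight stay leans 0.31 rad to the rear of vertical. Axes are the incubator's.
- stay_pad (a point): Centre of the front face of the thumb pad on the stay's knee: a steel plate 34 x 34 x 4 mm, 82 mm left of the middle; inside the chest when shut, it rises with the lid to about 130 mm above the bench, facing the operator. Axes: x = the way to push it, z = along the lower link (the lower pivot's axis lies at x = +14, z = -59 mm from here), y = incubator's left.
- stay_knee (a joint): Angle of the stay's knee, rad: 0 folded (lid shut), 2.83 links in line (dead centre), 3.13 past dead centre on its stop = locked, held by the lid's weight. Below 2.83 the knee stands towards the operator and the lid's weight and a light spring fold it. Raising the lid alone brings it only to dead centre. If the lid has sunk a little, pushing the pad slowly along its arc raises it again (5 to 20 N).
- vial_a (a point): Centre (half-way up) of a small loose vial standing to the right of the incubator, 22 mm in diameter, 44 mm high; axes z up.
- vial_b (a point): Centre (half-way up) of a second such vial standing to the right of the incubator.
- dropper (a point): Centre (half-way up) of a loose dropper bottle standing to the left of the incubator, 36 mm in diameter, 102 mm high; axes z up.

How it is judged (in metres and radians):
On the way, in this order (a step that is already met when the one before it is completed fails the run):
1. the lid is raised (to 1.0 rad or more) with the stay not yet locked (value of joint lid above 1 rad and value of joint stay_knee below 2.9 rad), for 0.2 s.
2. the knee of the stay is pushed past dead centre (3.0 rad or more) (value of joint stay_knee above 3 rad), for 0.2 s.
At the end, for the whole second after the job is handed in: The lid stands still at more than 1.1 rad, held by its stay alone, whose knee is past dead centre (3.0 rad or more) (value of joint lid above 1.1 rad and value of joint stay_knee above 3 rad and velocity of joint lid between -0.02 and 0.02 rad/s); the robot touches nothing.
It fails at once if a vial or the dropper bottle beside the incubator is tipped (by more than 0.6 rad) (angle between any of vial_a, vial_b, dropper's own z axis and vertical above 0.6 rad).
It also fails if it takes over 58 s, if anything falls off the work surface, if the arm or the gripper's body presses on something with over 40 N, if the wrist force passes 120 N, or if a joint passes its speed limit or range.

ROBOT

A 7-joint arm with a two-finger parallel gripper is mounted at the origin on a cart in front of the work surface, level with it; the furniture and walls round the work are solid. World frame = base frame: x ahead of the robot, y to its left, z up, the work surface at z = 0. Lengths are in mm, angles in rad, forces in N, time in s.
With the tool pointing down it reaches from about 400 to 875 mm from the base axis. Payload 4.4 kg.
Tool frame: the origin (TCP) lies at the very end of the fingers, on their centre line; the grasp point (between the pads) lies 19 mm behind it (ctrl.grasp_offset is the distance from the TCP to the grasp point, in mm); z points along the fingers, y is the line along which they close (so a half turn about z gives the same grasp; the last joint's range is limited). The gripper opens to 85 mm and grips with 20 to 120 N. Pads are 22 mm wide; open, the fingers measure 114 mm over their backs; the gripper's body (76 mm by 85 mm) begins 54 mm behind the grasp point. The pads swing forward as they close: fully open they stand 13 mm farther back than shut.
Start: joints at [-1.278, 0.628, 0.038, 1.517, -0.027, 0.996, -0.02], TCP at [228.225, 608.63, 231.313] pointing down, gripper open.
Joint ranges: [-3.06, 3.06], [-0.37, 2.12], [-1.25, 1.32], [0.18, 2.47], [-1.1, 4.24], [0.23, 1.98], [-2.94, 2.94]. Speed limits (rad/s): [2.57, 2.57, 3.14, 3.14, 3.14, 3.14, 3.14].

INTERFACE

Orientations are given as [roll, pitch, yaw] about the fixed x, y, z axes, in that order (R = Rz(yaw) Ry(pitch) Rx(roll)).
In Python, from cell import status, cams, ctrl gives the robot as it stands.
- The arm moves only by the tool move_arm, never from a script. Its argument "plan" is a list of rows, each a list of 3 entries, a list of its own where there are three numbers: the shift along the world's x, y, z in mm, then the turn, a rotation vector about the world's x, y, z in degrees, then the opening, from 0 (shut) to 1 (fully open). In form: [[[x, y, z], [wx, wy, wz], gripper], ...]. A call has 1 to 10 rows; each row shifts and turns the commanded pose from where the row before left it; what a row does not reach is not made up. A row lasts 1/8 s, in which the tool goes at most 62.5 mm and 10.7 degrees, less where a joint would pass 70% of its speed; a pose out of reach is approached as far as the arm can. A call with a gripper value outside its range is refused whole. The fingers move at their own pace and stop on an object; the grip force is fixed at half the most. Time passes only in rows, so rows that do not move let the fingers close. It gives the time, the measured TCP pose, the force, the opening and the grip force at its end, in the units of the state.
- status.read_state(): the state, without advancing time (a new reading comes with each control period).
- cams.get_image(name): name is "scene" or "top" or "wrist"; returns the picture (384x512x3 uint8, blue, green, red); there is no depth.
- cams.camera_params(name): a dict with "K" (3x3 intrinsics, pixels), "pose" (4x4, takes a point from camera to world coordinates); the wrist camera has in their place "tool_from_camera" (4x4, takes a point from camera to tool coordinates, whose origin is the TCP and whose axes are the flange's). Camera axes: x right, y down, z forward; pixel columns grow to the right and rows downward; lengths in mm; the calibration is good to about 2 mm. The wrist camera is an equidistant fisheye: a pixel r from the principal point sees the ray r / f radians off the axis. A picture is of the moment at which its call begins: read the wrist's pose just before it. camera_params takes no time and is no camera call.
- ctrl.finish_job(): hands the job in; it is judged then, once.
The state is a dict: "clock": time; "qpos": joint angles; "qd": joint speeds; "tau": joint torques, N m; "eef_pos": TCP position; "tool_rot": TCP orientation; "force": force on the tool from outside, world axes, zero at the start; "torque": the same for the moment, N m; "width": finger opening in mm; "gripper_force": force on a finger pad.
Only numpy, scipy, OpenCV 4.12 (cv2) and the standard library are available. Lean on these libraries where they do the work, as an engineer would, in place of code of your own. Each camera call takes 0.05 s, during which the arm holds its last target. There are 200 camera calls.

## Working session

There is one attempt and no reset: what is moved stays moved. The work goes in short steps, Python scripts to look and compute and a tool call to move; the robot and the scene stay as the last step left them, time stands still between calls to the robot, and variables do not carry over. Pictures are saved under pics/ and viewed, at most 10 in all, crops included, and the job is handed in when it is done.

Besides the shell and the picture viewer there is one more tool, called after "Request:" as a command line: name --argument value ..., lists and objects as JSON in quotes. move_arm: Moves the arm, as the interface text tells. Its arguments: {"type":"object","properties":{"plan":{"type":"array","items":{"type":"array"}}},"required":["plan"]}

```bash
mkdir -p pics; ls
python3 - <<'E'
from cell import status,cams,ctrl
import cv2,numpy as np
s=status.read_state();print(s)
a=cams.get_image("scene");b=cams.get_image("top")
cv2.imwrite("pics/s0.png",a);cv2.imwrite("pics/t0.png",b)
for n in("scene","top","wrist"):print(n,cams.camera_params(n))
print(ctrl.grasp_offset)
E
```

```text
pics
{'clock': 0.0, 'qpos': array([-1.27782104,  0.62930688,  0.03841392,  1.51840078, -0.02699426,
        0.99628147, -0.01998763]), 'qd': array([-2.71604618e-03,  8.72020930e-05, -3.01731482e-04,  8.19548861e-04,
       -6.51454333e-04,  4.81080878e-04, -1.86337122e-04]), 'tau': array([ 1.04537536e-03, -5.63392889e+01,  1.22661140e+00, -1.93440843e+01,
        1.11022271e-02,  1.04086709e-02, -2.20144607e-06]), 'eef_pos': array([227.97000987, 608.03449215, 230.40352148]), 'tool_rot': array([-3.13971330e+00,  1.16976978e-05,  2.78285481e+00]), 'force': array([-0.27341951,  0.49691291,  0.02732244]), 'torque': array([-0.04943752, -0.04099127,  0.05482599]), 'gripper_force': 0.0, 'width': 85.36218948119237}
scene {'K': array([[393.16945564,   0.        , 253.52698   ],
       [  0.        , 393.16945564, 191.37369646],
       [  0.        ,   0.        ,   1.        ]]), 'pose': array([[ 8.18353351e-01, -2.32041593e-01,  5.25789400e-01,
         1.36635684e+02],
       [-5.74636065e-01, -3.45565826e-01,  7.41874418e-01,
        -6.99899266e+02],
       [ 9.54912679e-03, -9.09252968e-
[... 496 characters left out ...]
e-02, -1.25033202e-01, -9.92058509e-01,
         1.10014748e+03],
       [ 0.00000000e+00,  0.00000000e+00,  0.00000000e+00,
         1.00000000e+00]])}
wrist {'K': array([[297.31863964,   0.        , 260.03262867],
       [  0.        , 297.31863964, 194.76329579],
       [  0.        ,   0.        ,   1.        ]]), 'tool_from_camera': array([[-1.48592120e-05, -9.61476784e-01, -2.74886147e-01,
         6.95021448e+01],
       [ 9.99999202e-01, -3.61573693e-04,  1.21063035e-03,
         1.16007862e-01],
       [-1.26338457e-03, -2.74885910e-01,  9.61476022e-01,
        -1.41880278e+02],
       [ 0.00000000e+00,  0.00000000e+00,  0.00000000e+00,
         1.00000000e+00]])}
18.700000000000003
```

View pics/s0.png

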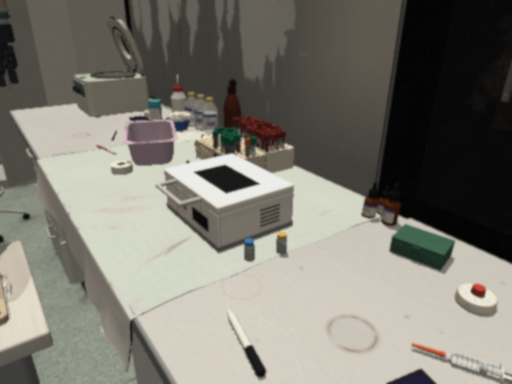

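View pics/t0.png

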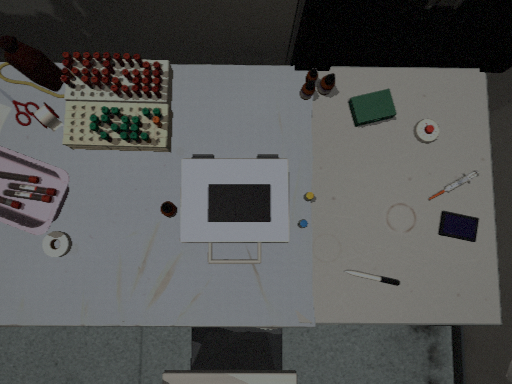

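The pictures show the white incubator with its lid at about (181–289, 159–243) in top and the handle bar at (208–261, 262). The dropper is at (169, 209), and the vials are at (309, 197) and (303, 224).

```bash
cat > h.py <<'E'
from cell import status,cams,ctrl
import cv2,numpy as np
def cast(n,uv,z):
    p=cams.camera_params(n);K,T=p["K"],p["pose"]
    d=T[:3,:3]@np.linalg.inv(K)@np.array([uv[0],uv[1],1.]);o=T[:3,3]
    return o+d*(z-o[2])/d[2]
E
python3 - <<'E'
from h import *
b=cv2.imread("pics/t0.png");g=cv2.cvtColor(b,cv2.COLOR_BGR2GRAY)
print(g[170,200],g[150,200],g[225,200],g[262,235],g[255,235],g[270,235],g[252,209])
m=(g>185).astype(np.uint8);m[:140]=0
for t in(170,180,190,200):
    m=cv2.inRange(g[145:255,172:300],t,255)
    cs=max(cv2.findContours(m,0,2)[0],key=cv2.contourArea);print(t,cv2.boundingRect(cs),cv2.minAreaRect(cs))
r=g[248:270,200:270];print(r[:,35],r[4],g[262,200:270])
for uv in[(181,159),(289,159),(181,243),(289,243)]:print(uv,cast("top",uv,108).round())
for uv in[(208.5,262),(261,262)]:print(uv,cast("top",uv,100).round())
print(cast("top",(169,209),60),cast("top",(309,197),40),cast("top",(303,224),40))
cv2.imwrite("pics/c0.png",cv2.resize(b[140:280,150:330],None,fx=4,fy=4,interpolation=2))
E
```

```text
138 121 138 121 121 119 129Traceback (most recent call last):
  File "<stdin>", line 7, in <module>
ValueError: max() iterable argument is empty
```

Run:
```python
from h import *
b=cv2.imread("pics/t0.png");g=cv2.cvtColor(b,cv2.COLOR_BGR2GRAY)
for t in(130,134):
    m=cv2.inRange(g[145:255,172:300],t,255)
    cs=max(cv2.findContours(m,0,2)[0],key=cv2.contourArea);print(t,cv2.boundingRect(cs),cv2.minAreaRect(cs))
r=g[255:270,200:270].astype(int);print(r[:,20],r[:,35],r[:,50]);print(g[252,200:270])
for uv in[(181,159),(289,159),(181,243),(289,243)]:print(uv,cast("top",uv,108).round())
for uv in[(208.5,262),(261,262)]:print(uv,cast("top",uv,100).round())
print(cast("top",(169,209),60),cast("top",(309,197),40),cast("top",(303,224),40))
cv2.imwrite("pics/c0.png",cv2.resize(b[140:280,150:330],None,fx=4,fy=4,interpolation=2))
```

```text
130 (8, 14, 109, 83) ((61.99999237060547, 54.99999237060547), (107.99998474121094, 81.99998474121094), -0.0)
134 (9, 14, 108, 83) ((62.5, 55.0), (82.0, 107.0), 90.0)
[121 121 122 121  95 111 131 122 103 121 121 124 124 122 121] [121 122 121 121  96 108 129 121 103 119 120 120 121 122 121] [112 106 105 104  86 109 131 120 100 117 118 118 120 119 119]
[120 120 122 123 121 118 121 113 112 129 124  93 103 122 118 119 122 119
 120 121 119 120 119 120 120 121 122 122 121 121 120 119 118 120 120 120
 120 118 119 122 119 117 118 119 120 121 121 115 105 113 120 119 120 121
 120 119 120 111 119 128 114 111 122 118 119 119 120 122 120 121]
(181, 159) [643. 111. 108.]
(289, 159) [ 645. -134.  108.]
(181, 243) [454. 106. 108.]
(289, 243) [ 456. -133.  108.]
(208.5, 262) [413.  45. 100.]
(261, 262) [413. -71. 100.]
[532.61007408 143.52969237  60.        ] [ 565.49717247 -187.6663804    40.        ] [ 500.68448769 -172.760819     40.        ]
```

View pics/c0.png

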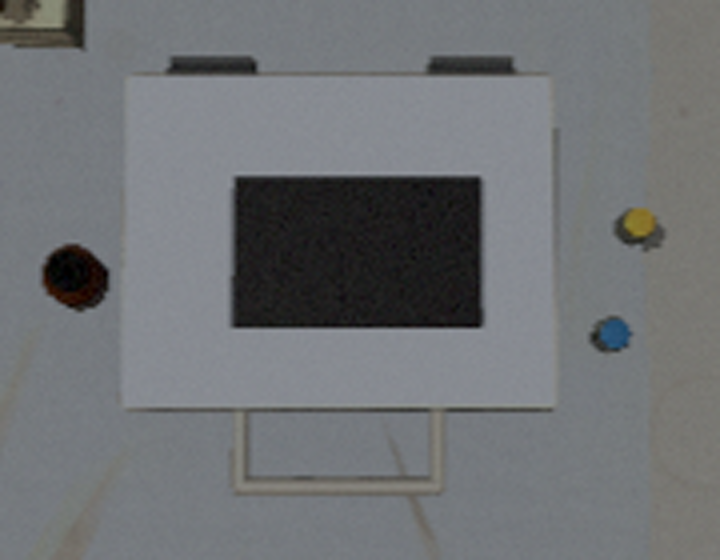

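Both casts agree. The handle middle is at (414, -13, 100), the hinge is at x≈644 (414 + 230 ✓.), and the yaw is about 0.01. Next I'll work out the stay geometry and approach the handle.

Run:
```python
import numpy as np
from scipy.optimize import fsolve
# x relative to hinge (644), opening rotates -x up
def U(u,t): return np.array([u[0]*np.cos(t)+u[1]*np.sin(t),-u[0]*np.sin(t)+u[1]*np.cos(t)])
H=np.array([644,96.])
d0=2*59*np.sin((np.pi-2.83)/2)
def f(p):
    P=np.array([p[0],72]);u0=P+d0*np.array([np.cos(p[1]),np.sin(p[1])])-H
    return H+U(u0,1.2)-P-118*np.array([np.sin(.31),np.cos(.31)])
s=fsolve(f,[563,2.8]);print(s,f(s))
P=np.array([s[0],72])
for lean in(.1,.2,.31,.4,.46,.5):
    w=np.array([np.sin(lean),np.cos(lean)]);n=np.array([w[1],-w[0]]);print(lean,(P+59*w-14*n).round(1))
```

```text
[558.98219502   2.54187788] [-1.39053213e-11 -1.03696607e-10]
0.1 [550.9 132.1]
0.2 [557.  132.6]
0.31 [563.6 132.5]
0.4 [569.1 131.8]
0.46 [572.6 131.1]
0.5 [575.  130.5]
```

Request:
move_arm --plan '[[[28,-51,0],[0,0,-8.7],0.45],[[28,-51,0],[0,0,-8.7],0.45],[[28,-51,0],[0,0,-8.7],0.45],[[28,-51,0],[0,0,-8.7],0.45],[[28,-51,0],[0,0,-8.7],0.45],[[28,-51,0],[0,0,-8.7],0.45],[[28,-51,0],[0,0,-8.7],0.45],[[28,-51,0],[0,0,-8.7],0.45],[[0,-50,0],[0,0,0],0.45],[[0,-50,0],[0,0,0],0.45]]'

```text
clock: 1.35
eef_pos: [452.1, 98.8, 231.0]
tool_rot: [-3.141, 0.0, 1.568]
force: [1.0, -0.3, -0.0]
width: 38.5
gripper_force: 0.0
```

Request:
move_arm --plan '[[[0,-56,0],[0,0,0],0.45],[[-19,-56,-20],[0,0,0],0.45],[[-19,0,-40],[0,0,0],0.45],[[0,0,0],[0,0,0],0.45]]'

```text
clock: 1.85
eef_pos: [410.8, -11.8, 169.8]
tool_rot: [-3.134, -0.0, 1.566]
force: [-0.2, 1.5, -0.3]
width: 38.7
gripper_force: 0.0
```

Run:
```python
from h import *
print(status.read_state()["eef_pos"])
cv2.imwrite("pics/w1.png",cams.get_image("wrist"))
```

```text
[410.84257751 -11.75503956 169.7871802 ]
```

View pics/w1.png

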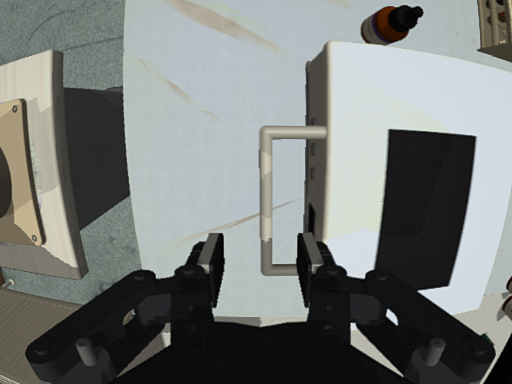

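The wrist view shows the bar at column 266, between the fingers (centre about 260) and clear of the lid edge. I'll go down and grip.

Request:
move_arm --plan '[[[3,0,-30],[0,0,0],0.45],[[0,0,-30],[0,0,0],0.45],[[0,0,-28],[0,0,0],0.45],[[0,0,0],[0,0,0],0],[[0,0,0],[0,0,0],0],[[0,0,0],[0,0,0],0],[[0,0,0],[0,0,0],0]]'

```text
clock: 2.78
eef_pos: [414.7, -10.5, 84.3]
tool_rot: [-3.137, -0.001, 1.57]
force: [-6.8, -1.0, -2.6]
width: 7.8
gripper_force: 58.4
```

Request:
move_arm --plan '[[[0.5,0,11.5],[0,0,0],0],[[1,0,11.5],[0,0,0],0],[[1.6,0,11.4],[0,0,0],0],[[2.2,0,11.3],[0,0,0],0],[[2.8,0,11.2],[0,0,0],0],[[3.3,0,11],[0,0,0],0],[[3.9,0,10.8],[0,0,0],0],[[4.4,0,10.6],[0,0,0],0],[[4.9,0,10.4],[0,0,0],0],[[5.4,0,10.2],[0,0,0],0]]'

```text
clock: 4.03
eef_pos: [443.6, -10.3, 193.7]
tool_rot: [-3.135, -0.001, 1.569]
force: [-6.6, 2.5, -11.9]
width: 7.5
gripper_force: 58.2
```

Request:
move_arm --plan '[[[5.9,0,9.9],[0,0,0],0],[[6.4,0,9.6],[0,0,0],0],[[6.9,0,9.2],[0,0,0],0],[[7.4,0,8.9],[0,0,0],0],[[7.8,0,8.5],[0,0,0],0],[[8.2,0,8.1],[0,0,0],0],[[8.6,0,7.7],[0,0,0],0],[[9,0,7.2],[0,0,0],0],[[9.3,0,6.8],[0,0,0],0],[[9.6,0,6.3],[0,0,0],0]]'

```text
clock: 5.28
eef_pos: [518.1, -9.8, 275.9]
tool_rot: [-3.125, -0.003, 1.569]
force: [-17.9, 2.5, 3.2]
width: 7.7
gripper_force: 58.7
```

Request:
move_arm --plan '[[[9.9,0,5.8],[0,0,0],0],[[10.2,0,5.3],[0,0,0],0],[[10.4,0,4.8],[0,0,0],0],[[7,0,2.9],[0,0,0],0],[[3.6,0,1.3],[0,0,0],0],[[2,0,0.6],[0,0,0],0],[[0,0,0],[0,0,0],0],[[0,0,0],[0,0,0],0]]'

```text
clock: 6.28
eef_pos: [565.9, -9.4, 300.8]
tool_rot: [-3.138, -0.004, 1.569]
force: [-16.2, 4.5, 19.2]
width: 7.7
gripper_force: 58.9
```

Run:
```python
from h import *
s=status.read_state();print(s["eef_pos"],s["force"],s["qpos"])
a=cams.get_image("scene");cv2.imwrite("pics/s2.png",cv2.resize(a[90:290,110:350],None,fx=3,fy=3))
```

```text
[565.86501214  -9.36507013 300.79903981] [-16.24804016   4.49622128  19.15927161] [-0.32227572  0.46631754  0.44479851  1.66974192 -0.22825945  1.06114113
  0.19235967]
```

View pics/s2.png

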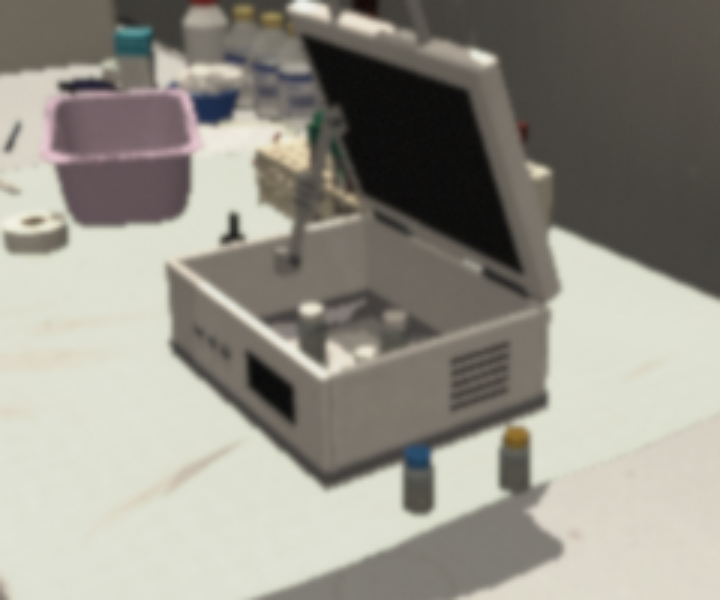

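The lid is fully up and pressing on its stop, and the stay is straight, with the pad near (305, 190) in the crop. I'll check that the predicted pad projects there.

Run:
```python
from h import *
p=cams.camera_params("scene");Ti=np.linalg.inv(p["pose"])
for q in[(564,70,132),(559,86,72),(595,86,184),(564,53,132),(564,87,132)]:
    c=Ti[:3,:3]@np.array(q)+Ti[:3,3];u=p["K"]@c/c[2];print(q,((u[:2]-[110,90])*3).round())
```

```text
(564, 70, 132) [308. 191.]
(559, 86, 72) [296. 257.]
(595, 86, 184) [330. 116.]
(564, 53, 132) [319. 197.]
(564, 87, 132) [298. 185.]
```

Request:
move_arm --plan '[[[0,0,0],[0,0,0],0.5],[[0,0,0],[0,0,0],0.5],[[0,0,22],[0,0,0],0.5],[[0,0,23],[0,0,0],0.5],[[-40,20,0],[0,-9,0],0.3],[[-40,20,0],[0,-9,0],0],[[0,13,-40],[0,-9,0],0],[[0,13,-40],[0,-9,0],0],[[0,13,-40],[0,-9,0],0],[[0,0,-30],[0,0,0],0]]'

```text
clock: 7.58
eef_pos: [483.2, 3.7, 257.2]
tool_rot: [2.689, 0.107, 1.503]
force: [0.5, -1.0, 0.6]
width: -0.1
gripper_force: 0.0
```

Run:
```python
from h import *
s=status.read_state();print(s["eef_pos"],s["force"],s["qpos"],s["width"])
a=cams.get_image("scene");cv2.imwrite("pics/s3.png",cv2.resize(a[50:250,110:350],None,fx=3,fy=3))
```

```text
[483.15987159   3.71299501 257.223367  ] [ 0.47843035 -0.97153628  0.60339805] [-0.46970814  0.21564983  0.29594145  2.32875453  0.65752294  0.23790192
 -0.84983461] -0.09865964660202545
```

View pics/s3.png

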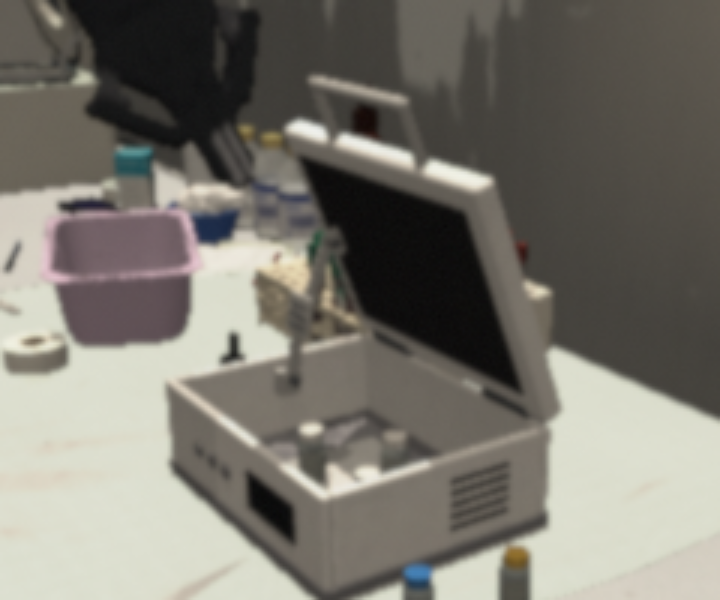

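The lid is still near the top. The arm's q6 is at its limit, so the tilt stopped at about 26°. Moving forward and down should free it.

Request:
move_arm --plan '[[[10,24,-20],[0,0,0],0],[[10,24,-25],[0,0,0],0],[[10,24,-30],[0,0,0],0],[[0,0,-30],[0,0,0],0]]'

```text
clock: 8.12
eef_pos: [509.3, 62.8, 173.5]
tool_rot: [2.691, 0.117, 1.502]
force: [-0.4, -0.9, 0.6]
width: 0.2
gripper_force: 0.0
```

Run:
```python
from h import *
s=status.read_state();print(s["eef_pos"],s["tool_rot"],s["qpos"])
```

```text
[509.32644915  62.76288013 173.52225659] [2.69091141 0.11679133 1.50178264] [-0.41399992  0.43889163  0.05976751  2.33593188  1.59201702  0.25661752
 -1.95087724]
```

Request:
move_arm --plan '[[[0,6,-25],[0,0,0],0],[[2,6,-22],[0,0,0],0],[[10,0,0],[0,0,0],0],[[8,0,0],[0,0,0],0]]'

```text
clock: 8.62
eef_pos: [528.9, 72.1, 127.3]
tool_rot: [2.692, 0.119, 1.499]
force: [0.1, 0.1, -0.4]
width: -0.0
gripper_force: 0.0
```

Run:
```python
from h import *
s=status.read_state();print(s["eef_pos"],s["tool_rot"],s["qpos"],s["force"])
a=cams.get_image("scene");w=cams.get_image("wrist")
a=cv2.resize(a[60:260,140:330],(399,420))
w=cv2.resize(w,(400,300));w=cv2.copyMakeBorder(w,0,120,0,0,0)
cv2.imwrite("pics/s4.png",np.hstack([a,w]))
```

```text
[528.89381316  72.10205456 127.28375188] [2.69187277 0.11873211 1.4985325 ] [-0.36259701  0.56223685 -0.01895766  2.31654215  1.90213573  0.31667848
 -2.28381257] [ 0.09807761  0.08213897 -0.37606448]
```

View pics/s4.png

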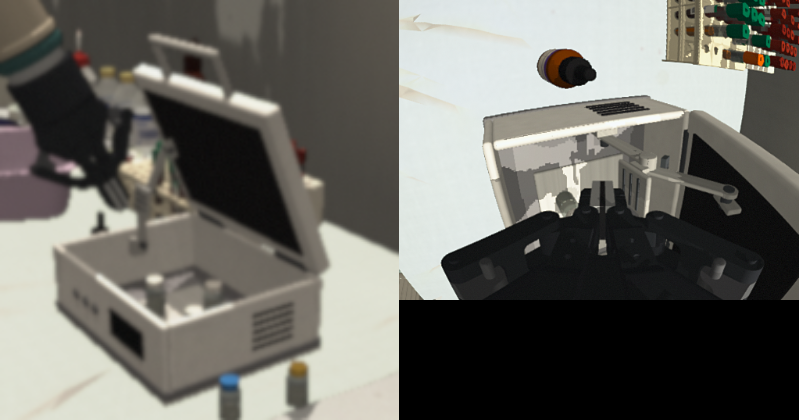

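The fingertips stand just in front of the pad and the lid is nearly up. I'll push slowly.

Request:
move_arm --plan '[[[3,0,0],[0,0,0],0],[[3,0,0],[0,0,0],0],[[3,0,0],[0,0,0],0],[[3,0,0],[0,0,0],0],[[3,0,0],[0,0,0],0],[[3,0,0],[0,0,0],0]]'

```text
clock: 9.48
eef_pos: [543.8, 72.5, 125.5]
tool_rot: [2.697, 0.119, 1.501]
force: [-5.1, 0.2, 3.6]
width: -0.1
gripper_force: 2.5
```

Request:
move_arm --plan '[[[3,0,0.3],[0,0,0],0],[[3,0,0],[0,0,0],0],[[3,0,0],[0,0,0],0],[[3,0,0],[0,0,0],0],[[3,0,-0.3],[0,0,0],0],[[3,0,-0.3],[0,0,0],0]]'

```text
clock: 10.22
eef_pos: [562.6, 72.6, 125.4]
tool_rot: [2.696, 0.119, 1.5]
force: [-3.9, 0.5, 1.0]
width: 0.1
gripper_force: 1.5
```

Request:
move_arm --plan '[[[2,0,-0.5],[0,0,0],0],[[2,0,-0.5],[0,0,0],0],[[2,0,-0.5],[0,0,0],0],[[2,0,-0.5],[0,0,0],0],[[0,0,0],[0,0,0],0],[[0,0,0],[0,0,0],0]]'

```text
clock: 10.98
eef_pos: [565.3, 72.5, 123.4]
tool_rot: [2.701, 0.119, 1.502]
force: [-26.8, 1.1, 27.4]
width: -0.3
gripper_force: 17.0
```

The push met a firm stop at x≈565, where lock was expected. I'll back off and check.

Request:
move_arm --plan '[[[-8,0,1],[0,0,0],0],[[-20,0,5],[0,0,0],0],[[-30,0,15],[0,0,0],0],[[-30,0,25],[0,0,0],0],[[-20,0,30],[0,0,0],0],[[0,0,0],[0,0,0],0],[[0,0,0],[0,0,0],0],[[0,0,0],[0,0,0],0]]'

```text
clock: 11.98
eef_pos: [463.2, 72.3, 198.8]
tool_rot: [2.696, 0.12, 1.5]
force: [-0.5, 0.3, -0.2]
width: 0.2
gripper_force: 0.0
```

Run:
```python
from h import *
s=status.read_state();print(s["clock"],s["eef_pos"],s["force"])
a=cams.get_image("scene")
for i in range(30): b=cams.get_image("scene")
print(status.read_state()["clock"],np.abs(a.astype(int)-b)[60:260,180:330].mean(), (np.abs(a.astype(int)-b)[60:260,180:330].max(2)>30).sum())
cv2.imwrite("pics/s5.png",cv2.resize(b[60:260,140:330],None,fx=3,fy=3))
```

```text
11.975 [463.24050976  72.31953125 198.82733724] [-0.45066478  0.27753575 -0.20325905]
13.525 0.48388888888888887 0
```

View pics/s5.png

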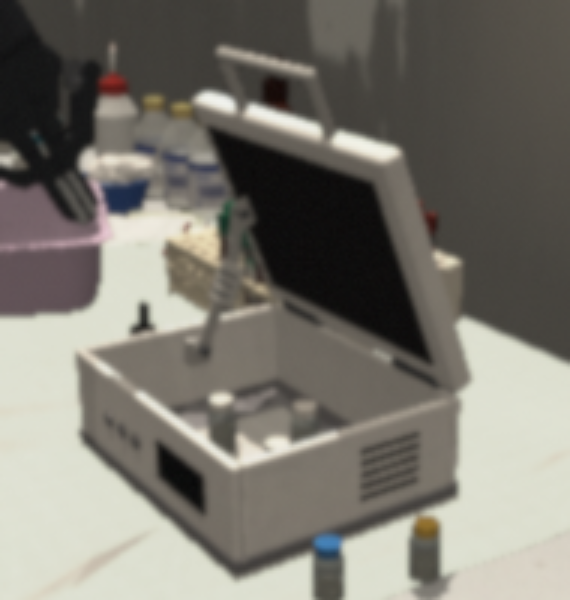

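The lid has stood still for 1.5 s with nothing touching it, the stay is bent past centre, and the vials and dropper are standing. I'll hand in.

```bash
python3 -c "
from cell import ctrl
print(ctrl.finish_job())"
```

```text
the job is handed in; nothing more can be done
None
```

I raised the lid fully and pushed the stay's knee past dead centre to its stop; the lid then stood still by itself for 1.5 s, the vials and dropper bottle stayed standing, and I handed the job in at about 13.5 s (no verdict was shown).

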